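# Press the rivet caps home along a strap

### The arm

A 6-joint arm with a two-finger parallel gripper is mounted at the origin on a cart in front of the work surface, level with it; the furniture and walls round the work are solid. World frame = base frame: x ahead of the robot, y to its left, z up, the work surface at z = 0. Lengths are in m, angles in rad, forces in N, time in s.
With the tool pointing down it reaches from about 0.4 to 0.925 m from the base axis. Payload 12.5 kg.
Tool frame: the origin (TCP) lies at the very end of the fingers, on their centre line; the grasp point (between the pads) lies 19 mm behind it; z points along the fingers, y is the direction in which the jaws open and shut (so a half turn about z gives the same grasp; the last joint's range is limited). The gripper opens to 95 mm and grips with 3 to 60 N. Pads are 20 mm wide; open, the fingers measure 119 mm over their backs; the gripper's body (75 mm by 180 mm) begins 59 mm behind the grasp point.
Start: joints at [1.012, 0.491, 1.559, -0, 1.092, -0.106], TCP at [0.273, 0.562, 0.215] pointing down, gripper open.
Joint ranges: [-3.1, 3.1], [-0.84, 2.19], [0.05, 2.79], [-1.13, 4.28], [0.06, 2.93], [-2.69, 2.69]. Speed limits (rad/s): [2.22, 2.22, 2.79, 3.14, 3.14, 3.14].

### API

Orientations are given as a unit quaternion [x, y, z, w].
In Python, from rig import bot, camera, get_calibration gives the robot as it stands.
- The arm moves only by the shell command python3 -m crank 'ROWS' [FORCE]. ROWS is JSON, a list that holds one entry, the list of rows, each a list of 7 numbers: the opening, from 0 (shut) to 1 (fully open), then the shift along the tool's x, y, z in m, then the turn, a rotation vector about the tool's x, y, z in degrees. A call has 1 to 20 rows; each row shifts and turns the pose as measured when the row begins, along the tool's axes as they then stand; what a row does not reach is not made up. A row lasts 1/8 s, in which the tool goes at most 62.5 mm and 10.7 degrees, less where a joint would pass 70% of its speed; a pose out of reach is approached as far as the arm can. A call with a gripper value outside its range is refused whole. The fingers move at their own pace and stop on an object; FORCE is the grip in N (left out, the last holds). Time passes only in rows, so rows that do not move let the fingers close. It gives the time, the measured TCP pose, the force and the opening at its end, in the units of the state.
- bot.get_obs(): the state, without advancing time (a new reading comes with each control period).
- camera(name): name is "side" or "top"; returns the picture (480x640x3 uint8, red, green, blue); there is no depth.
- get_calibration(name): a dict with "K" (3x3 intrinsics, pixels), "rvec" (rotation vector, rad) and "tvec" (3), from world to camera coordinates, as OpenCV has them. Camera axes: x right, y down, z forward; pixel columns grow to the right and rows downward; lengths in m; the calibration is good to about 2 mm. A picture is of the moment at which its call begins. get_calibration takes no time and is no camera call.
- bot.close_job(): hands the job in, once; it reports no verdict.
The state is a dict: "t": time; "joints": joint angles; "dq": joint speeds; "joint_efforts": joint torques, N m; "tcp_pos": TCP position; "ee_rot": TCP orientation; "wrist_force": force on the tool from outside, world axes, zero at the start; "wrist_torque": the same for the moment, N m; "opening": finger opening in m.
Only numpy, scipy, OpenCV 4.12 (cv2) and the standard library are available. Lean on these libraries where they do the work, as an engineer would, in place of code of your own. Each camera call takes 0.05 s, during which the arm holds its last target.

### The job

The five rivet caps along the leather strap have only been started on their posts and still stand proud. Begin at the buckle and run along the row with the fingertips, pressing each cap in turn straight down until its rim sits on the leather. Only press lightly with the fingertips: do not lean hard on the strap, do not pick anything up, and leave the strap, the weight on its end and the things around it where they lie.

Things in the scene. Friction and masses are not known exactly. Their poses are not given: they have to be found in the camera images.
- strap: the dark leather strap, loose, 38 mm wide and 7 mm thick, lying flat on a steel plate 8 mm thick on the bench (the leather's upper face is 15 mm above the bench top). Origin: on its underside, below the middle of the rivet row. Its x axis runs along the row towards the buckle, z is up. A brass buckle is at its +x end, from 103 to 147 mm from the origin; its other end reaches 189 mm from the origin and lies under the weight
- cap1_top (a point): top centre of the rivet cap nearest the buckle: a domed brass cap 14 mm across and 3.3 mm thick on a thin post, on the strap's middle line, 40 mm from its neighbours. Standing proud its top is up to 7.3 mm above the leather; seated, with its rim on the leather, 3.3 mm above it
- cap1 (a joint): how far the cap nearest the buckle has been pressed on, in m: 0 fully proud (starts at 0 to 0.0012), 0.004 seated with its rim on the leather, a hard stop. It moves straight down only, resists with about 4 N and stays where it is left
- cap2_top (a point): top centre of the rivet cap second from the buckle: a domed brass cap 14 mm across and 3.3 mm thick on a thin post, on the strap's middle line, 40 mm from its neighbours. Standing proud its top is up to 7.3 mm above the leather; seated, with its rim on the leather, 3.3 mm above it
- cap2 (a joint): how far the cap second from the buckle has been pressed on, in m: 0 fully proud (starts at 0 to 0.0012), 0.004 seated with its rim on the leather, a hard stop. It moves straight down only, resists with about 4 N and stays where it is left
- cap3_top (a point): top centre of the rivet cap in the middle of the row: a domed brass cap 14 mm across and 3.3 mm thick on a thin post, on the strap's middle line, 40 mm from its neighbours. Standing proud its top is up to 7.3 mm above the leather; seated, with its rim on the leather, 3.3 mm above it
- cap3 (a joint): how far the cap in the middle of the row has been pressed on, in m: 0 fully proud (starts at 0 to 0.0012), 0.004 seated with its rim on the leather, a hard stop. It moves straight down only, resists with about 4 N and stays where it is left
- cap4_top (a point): top centre of the rivet cap fourth from the buckle: a domed brass cap 14 mm across and 3.3 mm thick on a thin post, on the strap's middle line, 40 mm from its neighbours. Standing proud its top is up to 7.3 mm above the leather; seated, with its rim on the leather, 3.3 mm above it
- cap4 (a joint): how far the cap fourth from the buckle has been pressed on, in m: 0 fully proud (starts at 0 to 0.0012), 0.004 seated with its rim on the leather, a hard stop. It moves straight down only, resists with about 4 N and stays where it is left
- cap5_top (a point): top centre of the rivet cap farthest from the buckle, nearest the weight: a domed brass cap 14 mm across and 3.3 mm thick on a thin post, on the strap's middle line, 40 mm from its neighbours. Standing proud its top is up to 7.3 mm above the leather; seated, with its rim on the leather, 3.3 mm above it
- cap5 (a joint): how far the cap farthest from the buckle, nearest the weight has been pressed on, in m: 0 fully proud (starts at 0 to 0.0012), 0.004 seated with its rim on the leather, a hard stop. It moves straight down only, resists with about 4 N and stays where it is left
- weight: square cast iron weight with a dark top, 62 x 62 x 51 mm, 0.9 kg, standing on the strap's end beyond the last cap, 33 to 45 mm clear of that cap's centre, its top 66 mm above the bench top; origin at the centre of its underside; stays where it is
- rivet_tin: flat brass-coloured tin with closed lid, 72 x 103 x 29 mm, on the bench beside the strap; origin at the centre of its underside; bystander
- bone_folder: white flat bone folder, 22 x 150 x 9 mm, on the bench along the other side of the plate; origin at the centre of its underside; bystander
- buckle: loose brass buckle, 43 x 54 x 10 mm, on the bench beside the plate; origin at the centre of its underside; bystander
- beeswax: block of beeswax, 38 x 55 x 22 mm, on the bench beside the plate near the weight; origin at the centre of its underside; bystander
- tape_roll: roll of paper tape lying flat, 103 x 105 x 26 mm, beyond and to the left of the strap; origin at the centre of its underside; bystander
Not all that is in view belongs to the job. Leave any orange or red look-alike of the weight alone.

How it is judged:
On the way, in this order (a step that is already met when the one before it is completed fails the run):
1. the cap nearest the buckle is pressed down to the leather by the fingers (value of joint cap1 above 0.0033 m and contact force between the fingers and strap above 0.3 N).
2. the cap second from the buckle is pressed down to the leather by the fingers (value of joint cap2 above 0.0033 m and contact force between the fingers and strap above 0.3 N).
3. the cap in the middle of the row is pressed down to the leather by the fingers (value of joint cap3 above 0.0033 m and contact force between the fingers and strap above 0.3 N).
4. the cap fourth from the buckle is pressed down to the leather by the fingers (value of joint cap4 above 0.0033 m and contact force between the fingers and strap above 0.3 N).
5. the cap farthest from the buckle, nearest the weight is pressed down to the leather by the fingers (value of joint cap5 above 0.0033 m and contact force between the fingers and strap above 0.3 N).
At the end, for the whole second after the job is handed in: all five caps are pressed on to within 0.7 mm of the leather; the strap lies flat within 12 mm of where it lay, at rest; the weight still stands upright within 15 mm of its place, and the tin, bone folder, loose buckle, beeswax and tape roll are within 20 mm of theirs (value of joint each of cap1, cap2, cap3, cap4, cap5 above 0.0033 m and distance of strap from where it was at the start of the episode below 0.012 m and linear speed of strap below 0.01 m/s and angle between strap's own z axis and vertical below 0.05 rad and distance of weight from where it was at the start of the episode below 0.015 m and angle between weight's own z axis and vertical below 0.1 rad and distance of each of rivet_tin, bone_folder, buckle, beeswax, tape_roll from where it was at the start of the episode below 0.02 m); the robot touches nothing.
It fails at once if the strap or a cap is pressed with more than 45 N (leaned on) (contact force between the fingers and strap above 45 N).
It fails at once if the strap is lifted off the plate by more than 8 mm (height (world z) of strap above 0.016 m).
It fails at once if the weight is lifted off the strap by more than 8 mm (height (world z) of weight above 0.023 m).
It fails at once if a thing that lies around the work is picked up (raised by more than 15 mm) (height (world z) of any of rivet_tin, bone_folder, buckle, beeswax, tape_roll above 0.015 m).
It also fails if it takes over 48 s, if anything falls off the work surface, if the arm or the gripper's body presses on something with over 40 N, if the wrist force passes 120 N, or if a joint passes its speed limit or range.

## Working session

There is one attempt and no reset: what is moved stays moved. The work goes in short steps, Python scripts to look and compute and a shell command to move; the robot and the scene stay as the last step left them, time stands still between calls to the robot, and variables do not carry over. Pictures are saved under pics/ and viewed, and the job is handed in when it is done.

```bash
mkdir -p pics; ls; python3 - <<'E'
from rig import bot,camera,get_calibration
import cv2
o=bot.get_obs()
for k,v in o.items(): print(k,v)
for n in("top","side"):
    c=get_calibration(n);print(n,c)
    cv2.imwrite(f"pics/{n}0.png",cv2.cvtColor(camera(n),cv2.COLOR_RGB2BGR))
E
```

```text
pics
t 0.0
joints [ 1.01238108e+00  4.91577058e-01  1.55945714e+00  1.59543395e-05
  1.09171551e+00 -1.05574198e-01]
dq [-4.19657075e-04  7.66508378e-04 -3.10565461e-05  2.91879621e-04
  6.94393351e-04 -7.96213910e-04]
joint_efforts [ 2.90277640e-04 -6.12612176e+01 -2.58173615e+01  6.92852656e-02
  4.82651917e-02 -8.05009972e-05]
tcp_pos [0.27327891 0.56180914 0.21404824]
ee_rot [ 2.24494406e-01  9.74475206e-01 -5.44631744e-04 -1.95250325e-04]
wrist_force [0.74280522 0.31792929 0.14638604]
wrist_torque [ 0.0197461   0.05765406 -0.02391416]
opening 0.09525679768593516
top {'K': array([[493.66398316,   0.        , 310.82434617],
       [  0.        , 493.66398316, 240.85215416],
       [  0.        ,   0.        ,   1.        ]]), 'rvec': array([ 2.53692616, -1.43765452,  0.19041569]), 'tvec': array([-0.4013887 ,  0.37578968,  1.02495581])}
side {'K': array([[519.58758759,   0.        , 328.20632195],
       [  0.        , 519.58758759, 247.96313628],
       [  0.        ,   0.        ,   1.        ]]), 'rvec': array([ 2.14377082, -0.24093684,  0.14326418]), 'tvec': array([-0.5743704 , -0.00289884,  1.11356555])}
```

View pics/top0.png

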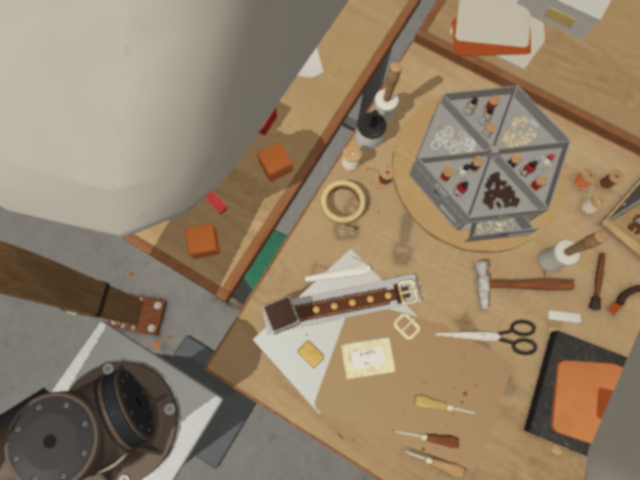

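View pics/side0.png

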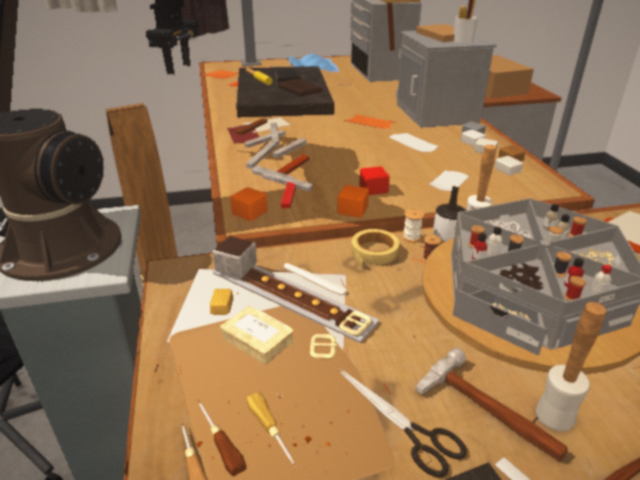

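The top view shows the strap running from the dark weight at about (281,315) to the buckle at (406,291), with five caps between x=316 and x=390. In the side view the caps run from (263,279) to (333,310). I'll zoom in on both.

```bash
python3 - <<'E'
import cv2
a=cv2.imread('pics/top0.png')[255:345,250:430];cv2.imwrite('pics/top0z.png',cv2.resize(a,None,fx=4.4,fy=4.4,interpolation=cv2.INTER_CUBIC))
a=cv2.imread('pics/side0.png')[230:345,205:385];cv2.imwrite('pics/side0z.png',cv2.resize(a,None,fx=4.4,fy=4.4,interpolation=cv2.INTER_CUBIC))
E
```

```text
(no output)
```

View pics/top0z.png

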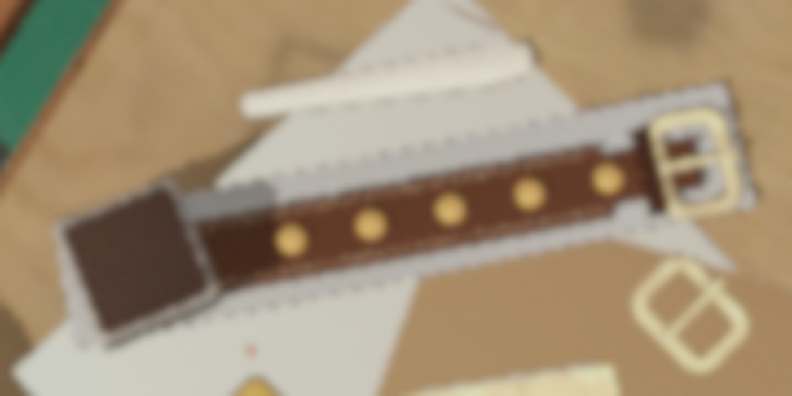

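View pics/side0z.png

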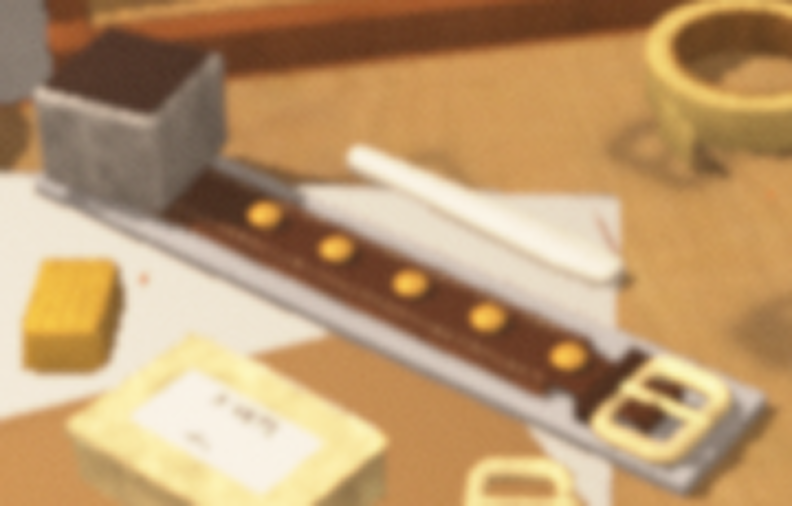

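```bash
cat > h.py <<'E'
import cv2,numpy as np
from rig import get_calibration
def cal(n):
    c=get_calibration(n);R=cv2.Rodrigues(c['rvec'])[0];return c['K'],R,c['tvec'].ravel(),c
def ray(n,u,z):
    K,R,t,_=cal(n);d=R.T@np.linalg.solve(K,[u[0],u[1],1]);C=-R.T@t
    return C+d*(z-C[2])/d[2]
def P(n):
    K,R,t,_=cal(n);return K@np.c_[R,t]
def proj(n,X):
    p=P(n)@np.r_[X,1];return p[:2]/p[2]
def blobs(f,roi):
    x0,y0,x1,y1=roi;a=cv2.imread(f)[y0:y1,x0:x1];hsv=cv2.cvtColor(a,cv2.COLOR_BGR2HSV)
    m=((hsv[...,2]>130)&(hsv[...,1]>90)).astype(np.uint8)
    n,l,s,c=cv2.connectedComponentsWithStats(m)
    out=[]
    for i in range(1,n):
        if 15<s[i,4]<120:
            w=np.where(l==i);out.append((c[i]+[x0,y0],s[i,4]))
    return out
E
python3 - <<'E'
from h import *
T=blobs('pics/top0.png',(300,285,396,318));S=blobs('pics/side0.png',(255,272,342,318))
print(T);print(S)
E
```

```text
[(array([302.74074074, 286.37037037]), np.int32(27)), (array([387.8, 295.2]), np.int32(45)), (array([369.80952381, 298.92857143]), np.int32(42)), (array([351.8, 302.2]), np.int32(45)), (array([333.63636364, 305.90909091]), np.int32(44)), (array([315.88372093, 309.11627907]), np.int32(43))]
[(array([327.52727273, 272.43636364]), np.int32(55)), (array([264.88888889, 278.08888889]), np.int32(45)), (array([281.28571429, 285.44642857]), np.int32(56)), (array([281.4  , 297.275]), np.int32(40)), (array([311.83333333, 311.66666667]), np.int32(30))]
```

```bash
python3 - <<'E'
from h import *
T=np.array([[387.8,295.2],[369.81,298.93],[351.8,302.2],[333.64,305.91],[315.88,309.12]])
# side: color-weighted local centroid at rough places
a=cv2.imread('pics/side0.png');hsv=cv2.cvtColor(a,cv2.COLOR_BGR2HSV)
S=[]
for zx,zy in[(568,355),(487,317),(410,283),(337,248),(265,214)]:
    u,v=205+zx/4.4,230+zy/4.4
    y0,x0=int(v)-6,int(u)-6
    w=hsv[y0:y0+13,x0:x0+13,2].astype(float); w=np.clip(w-125,0,60)
    yy,xx=np.mgrid[y0:y0+13,x0:x0+13]
    w*=((xx-u)**2+(yy-v)**2<25)
    S.append([(w*xx).sum()/w.sum(),(w*yy).sum()/w.sum()])
S=np.array(S);print(S)
X=cv2.triangulatePoints(P('top'),P('side'),T.T,S.T);X=(X[:3]/X[3]).T
print(X.round(4)); print(np.linalg.norm(np.diff(X,axis=0),axis=1))
A=np.array([ray('top',u,.0205) for u in T]);B=np.array([ray('side',u,.0205) for u in S])
for Q in(A,B):
    print(Q.round(4).tolist(),np.linalg.norm(np.diff(Q,axis=0),axis=1),np.linalg.norm(Q[:,:2],axis=1))
M=(A+B)/2
d=M[0]-M[4];print(np.degrees(np.arctan2(d[1],d[0])),M.mean(0))
k=np.arange(5)-2
sl=(M*k[:,None]).sum(0)/10; e=-sl/np.linalg.norm(sl)
for i in range(5): print('cap',i+1,(M.mean(0)-k[i]*.04*e).round(4))
E
```

```text
[[333.54620204 310.27956147]
 [315.27108656 301.41546961]
 [297.6656916  293.69327204]
 [280.8978979  285.72029172]
 [264.66423002 278.21003899]]
[[ 0.5166 -0.3538  0.0205]
 [ 0.4896 -0.3242  0.0216]
 [ 0.4632 -0.2942  0.0206]
 [ 0.4364 -0.2645  0.021 ]
 [ 0.4102 -0.2351  0.0214]]
[0.04010752 0.03998603 0.04000762 0.03938655]
[[0.5164, -0.3538, 0.0205], [0.4892, -0.3242, 0.0205], [0.4629, -0.2942, 0.0205], [0.4357, -0.2644, 0.0205], [0.4101, -0.235, 0.0205]] [0.04023165 0.03989603 0.0402586  0.03903874] [0.6259778  0.58684625 0.54846284 0.50971014 0.47264983]
[[0.5168, -0.3538, 0.0205], [0.4904, -0.3228, 0.0205], [0.4634, -0.2941, 0.0205], [0.4371, -0.2638, 0.0205], [0.4104, -0.2339, 0.0205]] [0.04066234 0.03940609 0.04017085 0.04004359] [0.62626255 0.58711499 0.54887505 0.51050534 0.47239282]
-48.298428209119905 [ 0.46324215 -0.29399528  0.0205    ]
cap 1 [ 0.5165 -0.3537  0.0205]
cap 2 [ 0.4899 -0.3238  0.0205]
cap 3 [ 0.4632 -0.294   0.0205]
cap 4 [ 0.4366 -0.2642  0.0205]
cap 5 [ 0.41   -0.2343  0.0205]
```

```bash
python3 - <<'E'
from h import *
for nm,u in[('mallet1',(372,128)),('mallet head',(388,98)),('pot',(352,158)),('tape',(344,202)),('obj',(386,177)),('bench corner',(222,297)),('orange',(275,162))]:
    print(nm,ray('top',u,0).round(3),ray('top',u,.1).round(3))
a=cv2.imread('pics/top0.png')
for s in np.linspace(0,1,9):
    X=np.array([.273,.562,.2])*(1-s)+s*np.array([.5165,-.3537,.2]);print(X.round(3),proj('top',X).round(),proj('side',X).round())
E
```

```text
mallet1 [ 0.859 -0.127  0.   ] [ 0.807 -0.142  0.1  ]
mallet head [ 0.95  -0.121  0.   ] [ 0.89  -0.136  0.1  ]
pot [ 0.765 -0.124  0.   ] [ 0.722 -0.139  0.1  ]
tape [ 0.66  -0.163  0.   ] [ 0.626 -0.174  0.1  ]
obj [ 0.765 -0.217  0.   ] [ 0.721 -0.223  0.1  ]
bench corner [ 0.329 -0.042  0.   ] [ 0.325 -0.065  0.1  ]
orange [0.662 0.028 0.   ] [ 0.628 -0.001  0.1  ]
[0.273 0.562 0.2  ] [-70. 148.] [179.  75.]
[0.303 0.448 0.2  ] [-15. 164.] [190.  85.]
[0.334 0.333 0.2  ] [ 42. 180.] [203.  97.]
[0.364 0.219 0.2  ] [100. 196.] [217. 111.]
[0.395 0.104 0.2  ] [159. 212.] [234. 127.]
[ 0.425 -0.01   0.2  ] [218. 229.] [253. 145.]
[ 0.456 -0.125  0.2  ] [279. 246.] [276. 166.]
[ 0.486 -0.239  0.2  ] [340. 263.] [302. 192.]
[ 0.516 -0.354  0.2  ] [403. 281.] [335. 223.]
```

```bash
python3 - <<'E'
from h import *
for z in(-.7,-.4,0,.2,.4):
    X=ray('top',(140,312),z);Y=ray('top',(40,280),z);print(z,X.round(3),proj('side',X).round(),Y.round(3),proj('side',Y).round())
for z in (0,.1,.2,.3): print('sidetop',z,ray('side',(128,108),z).round(3),proj('top',ray('side',(128,108),z)).round())
print('base',proj('top',[0,0,0]),proj('side',[0,0,0]))
E
python3 - <<'E'
import cv2
a=cv2.imread('pics/top0.png')[190:480,0:300];cv2.imwrite('pics/tl.png',cv2.resize(a,None,fx=2,fy=2))
a=cv2.imread('pics/side0.png')[60:360,0:300];cv2.imwrite('pics/sl.png',cv2.resize(a,None,fx=2,fy=2))
E
```

```text
-0.7 [ 0.154  0.338 -0.7  ] [182. 358.] [ 0.061  0.72  -0.7  ] [158. 294.]
-0.4 [ 0.178  0.233 -0.4  ] [175. 310.] [ 0.1    0.551 -0.4  ] [153. 255.]
0 [0.209 0.094 0.   ] [162. 215.] [0.152 0.326 0.   ] [144. 176.]
0.2 [0.224 0.024 0.2  ] [153. 146.] [0.178 0.214 0.2  ] [136. 117.]
0.4 [ 0.24  -0.046  0.4  ] [140.  52.] [0.204 0.101 0.4  ] [126.  36.]
sidetop 0 [0.064 0.917 0.   ] [-184.  184.]
sidetop 0.1 [0.109 0.6   0.1  ] [-103.  222.]
sidetop 0.2 [0.154 0.283 0.2  ] [  1. 272.]
sidetop 0.3 [ 0.199 -0.034  0.3  ] [139. 338.]
base [117.49782147 421.84906062] [ 60.20617729 246.61054367]
```

View pics/tl.png

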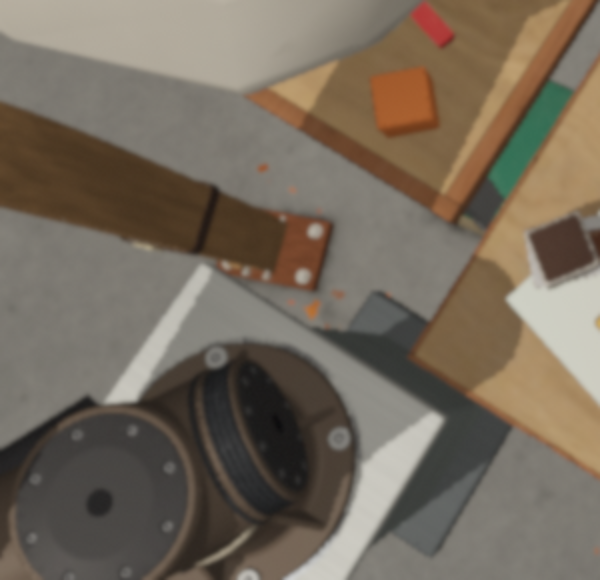

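View pics/sl.png

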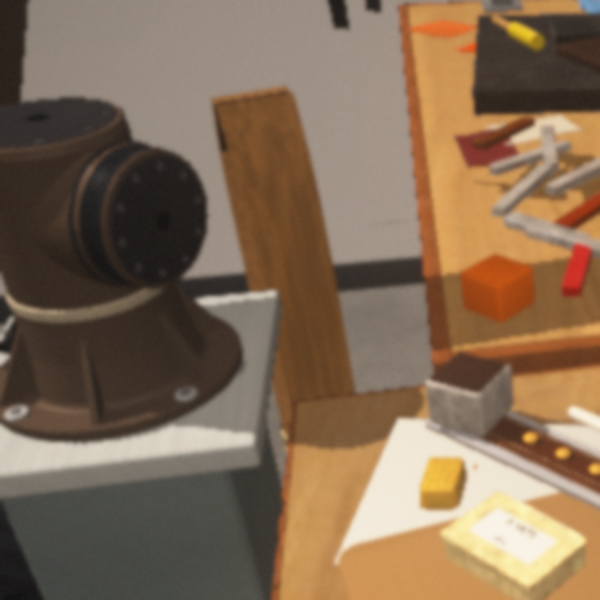

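Both cameras agree on the caps to within about 1 mm, with 40 mm pitch and z of about 0.021. The strap lies at -48.3°. A wooden post stands near (0.15,0.3), so I'll go round outside it and shut the fingers on the way.

```bash
python3 -m crank '[[[0,-0.02,-0.015,-0.01,0,0,0],[0,-0.04,-0.03,-0.005,0,0,0],[0,-0.042,-0.033,0,0,0,0],[0,-0.042,-0.033,0,0,0,0],[0,-0.042,-0.033,0,0,0,0],[0,-0.042,-0.033,0,0,0,0],[0,-0.042,-0.033,0,0,0,0],[0,-0.042,-0.033,0,0,0,0],[0,-0.042,-0.033,0,0,0,0],[0,-0.042,-0.033,0,0,0,0]]]' 10
```

```text
t: 1.35
tcp_pos: [0.4989, 0.0903, 0.2337]
ee_rot: [0.223, 0.975, -0.0, 0.002]
wrist_force: [0.2, 1.0, 0.4]
opening: 0.0024
```

```bash
python3 -m crank '[[[0,-0.021,-0.039,0,0,0,0],[0,-0.021,-0.039,0,0,0,0],[0,-0.021,-0.039,0,0,0,0],[0,-0.021,-0.039,0,0,0,0],[0,-0.021,-0.039,0,0,0,0],[0,-0.021,-0.039,0,0,0,0],[0,-0.021,-0.039,0,0,0,0],[0,-0.021,-0.039,0.01,0,0,0],[0,-0.021,-0.039,0.02,0,0,0],[0,-0.021,-0.039,0.03,0,0,0],[0,0,0,0.04,0,0,9],[0,0,0,0.02,0,0,9],[0,0,0,0,0,0,4.5],[0,0,0,0,0,0,0]]]'
cat > go.py <<'E'
import sys,numpy as np
from scipy.spatial.transform import Rotation as Ro
from rig import bot
o=bot.get_obs();R=Ro.from_quat(o['ee_rot']);p=np.array(o['tcp_pos'])
C=np.array([.4632,-.294]);e=np.array([np.cos(np.radians(-48.3)),np.sin(np.radians(-48.3))])
k=int(sys.argv[1]);z=float(sys.argv[2])
t=np.r_[C+(3-k)*.04*e,z]
print('t',o['t'],'tcp',p.round(4),'F',np.round(o['wrist_force'],2),'dq',np.abs(o['dq']).max().round(4))
X=R.as_matrix()[:,0];print('yaw x',np.degrees(np.arctan2(X[1],X[0])).round(2),'z axis',R.as_matrix()[:,2].round(4),'open',o['opening'])
print('tool shift',R.inv().apply(t-p).round(4))
T=Ro.from_matrix(np.c_[[-e[0],-e[1],0],[-e[1],e[0],0],[0,0,-1]])
print('turn deg',(R.inv()*T).as_rotvec(degrees=True).round(2))
E
python3 go.py 1 0.05
```

```text
t: 3.1
tcp_pos: [0.5044, -0.3813, 0.1173]
ee_rot: [0.42, 0.908, -0.001, 0.004]
wrist_force: [0.4, -0.1, -0.2]
opening: 0.0006
t 3.1 tcp [ 0.5044 -0.3813  0.1173] F [ 0.39 -0.1  -0.2 ] dq 0.0199
yaw x 130.34 z axis [ 0.0058 -0.0051 -1.    ] open 0.0005968323182857047
tool shift [0.0137 0.027  0.0672]
turn deg [ 0.06  0.44 -1.35]
```

```bash
python3 -m crank '[[[0,0.0137,0.027,0,0.06,0.44,-1.35],[0,0,0,0.03,0,0,0],[0,0,0,0.025,0,0,0],[0,0,0,0,0,0,0]]]'
python3 go.py 1 0.022
python3 - <<'E'
from rig import camera
import cv2
for n,(x0,y0,x1,y1) in(("top",(250,200,450,350)),("side",(205,150,405,350))):
    a=cv2.cvtColor(camera(n),cv2.COLOR_RGB2BGR);cv2.imwrite(f'pics/{n}1.png',a);cv2.imwrite(f'pics/{n}1z.png',cv2.resize(a[y0:y1,x0:x1],None,fx=3,fy=3,interpolation=cv2.INTER_CUBIC))
E
```

```text
t: 3.6
tcp_pos: [0.5151, -0.3544, 0.0642]
ee_rot: [0.405, 0.914, -0.001, 0.002]
wrist_force: [0.3, -0.6, 0.2]
opening: 0.0001
t 3.6 tcp [ 0.5151 -0.3544  0.0642] F [ 0.29 -0.55  0.19] dq 0.0354
yaw x 132.18 z axis [ 0.0026 -0.0027 -1.    ] open 0.00014727842383363462
tool shift [-0.0002  0.0014  0.0422]
turn deg [0.01 0.21 0.48]
```

View pics/top1z.png

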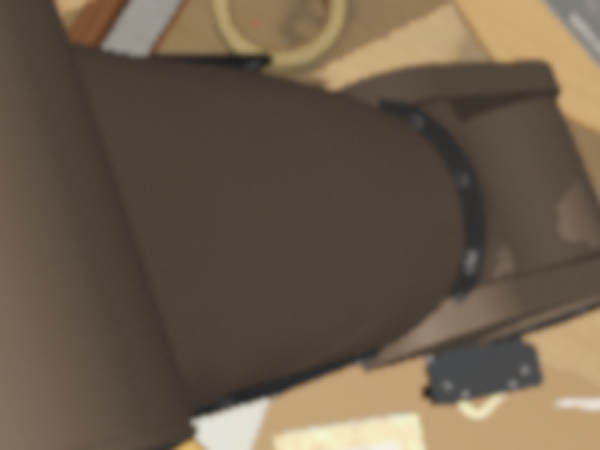

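View pics/side1z.png

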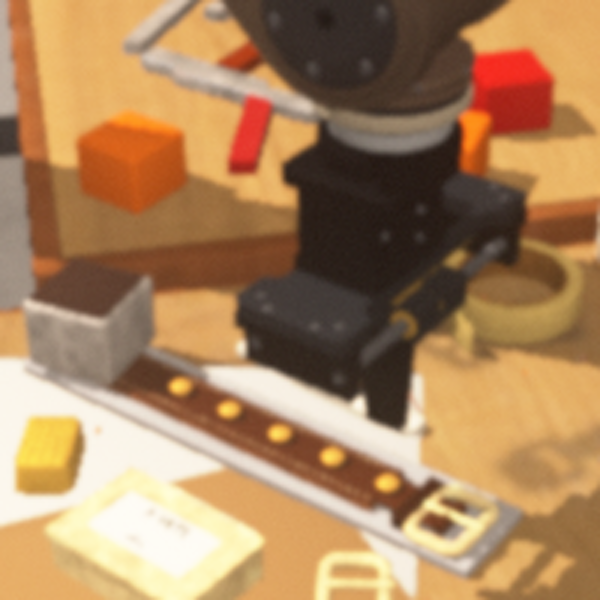

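The side view shows the shut fingertips over cap 1 at about zoomed (390,428), clear of the buckle. I'll centre and go down in stages.

```bash
python3 -m crank '[[[0,-0.0002,0.0014,0.015,0.01,0.2,0.5],[0,0,0,0.015,0,0,0],[0,0,0,0.004,0,0,0],[0,0,0,0,0,0,0]]]'
python3 go.py 1 0.0183; python3 -c "
from h import *
print(proj('side',[.515,-.354,.0642]))"
```

```text
t: 4.2
tcp_pos: [0.5177, -0.3551, 0.0314]
ee_rot: [0.41, 0.912, -0.001, 0.003]
wrist_force: [-0.2, 0.4, 0.5]
opening: 0.0003
t 4.2 tcp [ 0.5177 -0.3551  0.0314] F [-0.22  0.36  0.47] dq 0.0026
yaw x 131.63 z axis [ 0.0041 -0.0035 -1.    ] open 0.0003145139353670567
tool shift [ 0.0019 -0.0001  0.0131]
turn deg [ 0.04  0.31 -0.07]
[332.97084852 290.92063449]
```

```bash
python3 -m crank '[[[0,0.0019,0,0.006,0,0.3,0],[0,0,0,0.001,0,0,0],[0,0,0,0.001,0,0,0]]]'
python3 go.py 1 0.0183
```

```text
t: 4.58
tcp_pos: [0.5166, -0.3537, 0.0233]
ee_rot: [0.41, 0.912, 0.0, 0.0]
wrist_force: [-0.0, 0.2, -0.2]
opening: 0.0005
t 4.575 tcp [ 0.5166 -0.3537  0.0233] F [-0.01  0.22 -0.23] dq 0.0168
yaw x 131.64 z axis [ 9.e-04  2.e-04 -1.e+00] open 0.0005447218156720353
tool shift [ 0.0001 -0.0001  0.005 ]
turn deg [ 0.05  0.03 -0.06]
```

```bash
python3 -m crank '[[[0,0,0,0.001,0,0,0],[0,0,0,0.001,0,0,0]]]'
python3 -m crank '[[[0,0,0,0.001,0,0,0]]]'
python3 -m crank '[[[0,0,0,0.001,0,0,0]]]'
```

```text
t: 4.82
tcp_pos: [0.5167, -0.3538, 0.0214]
ee_rot: [0.41, 0.912, 0.0, 0.001]
wrist_force: [-0.4, -0.3, 3.4]
opening: 0.0005
t: 4.95
tcp_pos: [0.5167, -0.3538, 0.0207]
ee_rot: [0.41, 0.912, 0.0, 0.001]
wrist_force: [-1.8, 1.2, 3.8]
opening: 0.0004
t: 5.08
tcp_pos: [0.5167, -0.3538, 0.0199]
ee_rot: [0.41, 0.912, 0.0, 0.001]
wrist_force: [-2.1, 0.9, 4.3]
opening: 0.0
```

The cap is giving way at about 4 N, as described. I'll carry on to the hard stop.

```bash
python3 -m crank '[[[0,0,0,0.001,0,0,0]]]'
python3 -m crank '[[[0,0,0,0.001,0,0,0]]]'
python3 -m crank '[[[0,0,0,0.001,0,0,0]]]'
```

```text
t: 5.2
tcp_pos: [0.5167, -0.3538, 0.019]
ee_rot: [0.41, 0.912, 0.0, 0.001]
wrist_force: [-1.7, 0.3, 3.9]
opening: 0.0007
t: 5.32
tcp_pos: [0.5167, -0.3539, 0.0185]
ee_rot: [0.41, 0.912, 0.0, 0.001]
wrist_force: [-2.9, 3.4, 15.5]
opening: 0.0004
t: 5.45
tcp_pos: [0.5167, -0.3539, 0.0184]
ee_rot: [0.41, 0.912, 0.0, 0.001]
wrist_force: [-4.2, 4.2, 18.5]
opening: 0.0002
```

Cap 1 has hit its stop: z=0.0184 with the force rising to 18 N. I'll lift and step 40 mm along the row to cap 2.

```bash
python3 -m crank '[[[0,0,0,-0.012,0,0,0],[0,0.02,0,0,0,0,0],[0,0.02,0,0,0,0,0],[0,0,0,0,0,0,0]]]'
python3 go.py 2 0.023
```

```text
t: 5.95
tcp_pos: [0.4902, -0.3239, 0.0314]
ee_rot: [0.41, 0.912, -0.0, 0.002]
wrist_force: [-0.1, -0.3, 0.5]
opening: 0.0004
t 5.95 tcp [ 0.4902 -0.3239  0.0314] F [-0.09 -0.28  0.46] dq 0.0397
yaw x 131.64 z axis [ 0.0033 -0.0019 -1.    ] open 0.0003857028610631633
tool shift [ 0.0003 -0.0003  0.0084]
turn deg [ 0.07  0.21 -0.06]
```

```bash
python3 -m crank '[[[0,0.0003,-0.0003,0.006,0,0.2,0],[0,0,0,0.002,0,0,0],[0,0,0,0.001,0,0,0],[0,0,0,0.001,0,0,0],[0,0,0,0.001,0,0,0]]]'
python3 go.py 2 0.0183
```

```text
t: 6.58
tcp_pos: [0.4911, -0.3254, 0.0199]
ee_rot: [0.41, 0.912, 0.0, 0.001]
wrist_force: [-1.6, 1.3, 3.6]
opening: 0.0006
t 6.575 tcp [ 0.4911 -0.3254  0.0199] F [-1.64  1.33  3.56] dq 0.0151
yaw x 131.62 z axis [ 1.7e-03  3.0e-04 -1.0e+00] open 0.0006019310742582247
tool shift [0.002  0.     0.0016]
turn deg [ 0.08  0.05 -0.08]
```

```bash
python3 -m crank '[[[0,0,0,0.001,0,0,0],[0,0,0,0.001,0,0,0]]]'
python3 -m crank '[[[0,0,0,0.001,0,0,0]]]'
```

```text
t: 6.82
tcp_pos: [0.4911, -0.3254, 0.0184]
ee_rot: [0.41, 0.912, 0.0, 0.001]
wrist_force: [-3.9, 4.1, 17.3]
opening: 0.0005
t: 6.95
tcp_pos: [0.4912, -0.3254, 0.0184]
ee_rot: [0.41, 0.912, 0.0, 0.001]
wrist_force: [-5.0, 3.7, 19.1]
opening: 0.0006
```

Cap 2 is seated in the same way (0.0184, 19 N). Next is cap 3.

```bash
python3 -m crank '[[[0,0,0,-0.012,0,0,0],[0,0.022,0,0,0,0,0],[0,0.02,0,0,0,0,0],[0,0,0,0,0,0,0]]]'
python3 go.py 3 0.023
```

```text
t: 7.45
tcp_pos: [0.4635, -0.2944, 0.0316]
ee_rot: [0.41, 0.912, -0.0, 0.003]
wrist_force: [-0.3, 0.6, 1.2]
opening: 0.0006
t 7.45 tcp [ 0.4635 -0.2944  0.0316] F [-0.32  0.65  1.23] dq 0.0377
yaw x 131.62 z axis [ 0.0045 -0.0023 -1.    ] open 0.0005506753138271713
tool shift [ 0.0005 -0.      0.0086]
turn deg [ 0.1   0.27 -0.08]
```

```bash
python3 -m crank '[[[0,0.001,0,0.006,0,0.2,0],[0,0.001,0,0.002,0,0,0],[0,0,0,0.001,0,0,0],[0,0,0,0.001,0,0,0],[0,0,0,0.001,0,0,0]]]'
python3 go.py 3 0.0183
```

```text
t: 8.07
tcp_pos: [0.4637, -0.2945, 0.0199]
ee_rot: [0.41, 0.912, 0.0, 0.002]
wrist_force: [-1.6, 1.5, 4.0]
opening: 0.0006
t 8.075 tcp [ 0.4637 -0.2945  0.0199] F [-1.58  1.49  4.01] dq 0.0145
yaw x 131.6 z axis [ 3.2e-03 -6.0e-04 -1.0e+00] open 0.0006116084165066709
tool shift [ 0.0007 -0.      0.0016]
turn deg [ 0.12  0.15 -0.1 ]
```

```bash
python3 -m crank '[[[0,0,0,0.001,0,0,0],[0,0,0,0.001,0,0,0]]]'
python3 -m crank '[[[0,0,0,0.001,0,0,0]]]'
python3 -m crank '[[[0,0,0,-0.012,0,0,0],[0,0.021,0,0,0,0,0],[0,0.02,0,0,0,0,0],[0,0,0,0,0,0,0]]]'
python3 go.py 4 0.023
```

```text
t: 8.32
tcp_pos: [0.4637, -0.2945, 0.0184]
ee_rot: [0.41, 0.912, 0.0, 0.002]
wrist_force: [-4.1, 2.2, 17.6]
opening: 0.0006
t: 8.45
tcp_pos: [0.4638, -0.2945, 0.0184]
ee_rot: [0.41, 0.912, 0.0, 0.002]
wrist_force: [-4.9, 3.5, 22.4]
opening: 0.0003
t: 8.95
tcp_pos: [0.4367, -0.264, 0.0315]
ee_rot: [0.41, 0.912, -0.0, 0.003]
wrist_force: [-0.1, -0.5, -0.1]
opening: 0.0006
t 8.95 tcp [ 0.4367 -0.264   0.0315] F [-0.09 -0.53 -0.05] dq 0.0389
yaw x 131.6 z axis [ 0.0058 -0.0028 -1.    ] open 0.0006304221545307417
tool shift [-0.     -0.0002  0.0085]
turn deg [ 0.14  0.34 -0.1 ]
```

Cap 3 is seated (22 N). Now cap 4.

```bash
python3 -m crank '[[[0,0.001,0,0.006,0.1,0.3,-0.1],[0,0.001,0,0.002,0,0,0],[0,0,0,0.001,0,0,0],[0,0,0,0.001,0,0,0],[0,0,0,0.001,0,0,0]]]'
python3 go.py 4 0.0183
```

```text
t: 9.57
tcp_pos: [0.4368, -0.264, 0.0199]
ee_rot: [0.409, 0.912, 0.0, 0.001]
wrist_force: [-0.9, 1.8, 3.9]
opening: 0.0008
t 9.575 tcp [ 0.4368 -0.264   0.0199] F [-0.88  1.82  3.88] dq 0.0172
yaw x 131.68 z axis [ 1.8e-03 -7.0e-04 -1.0e+00] open 0.0007772737312226688
tool shift [ 0.0001 -0.0002  0.0016]
turn deg [ 0.05  0.1  -0.02]
```

```bash
python3 -m crank '[[[0,0,0,0.001,0,0,0],[0,0,0,0.001,0,0,0]]]'
python3 -m crank '[[[0,0,0,0.001,0,0,0]]]'
python3 -m crank '[[[0,0,0,-0.012,0,0,0],[0,0.02,0,0,0,0,0],[0,0.019,0,0,0,0,0],[0,0,0,0,0,0,0]]]'
python3 go.py 5 0.023
```

```text
t: 9.82
tcp_pos: [0.4369, -0.2641, 0.0184]
ee_rot: [0.409, 0.912, 0.0, 0.001]
wrist_force: [-3.5, 3.5, 21.6]
opening: 0.0005
t: 9.95
tcp_pos: [0.4369, -0.2641, 0.0183]
ee_rot: [0.409, 0.912, -0.0, 0.001]
wrist_force: [-5.3, 3.5, 26.3]
opening: 0.0004
t: 10.45
tcp_pos: [0.4112, -0.2352, 0.0314]
ee_rot: [0.409, 0.912, -0.0, 0.003]
wrist_force: [0.2, -0.6, -0.1]
opening: 0.0002
t 10.45 tcp [ 0.4112 -0.2352  0.0314] F [ 0.2  -0.64 -0.06] dq 0.0399
yaw x 131.69 z axis [ 0.0046 -0.0031 -1.    ] open 0.0001738792801369984
tool shift [ 0.0015 -0.0003  0.0084]
turn deg [ 0.08  0.31 -0.01]
```

Cap 4 is seated (26 N). Last is cap 5.

```bash
python3 -m crank '[[[0,0.0015,0,0.006,0,0.3,0],[0,0.001,0,0.002,0,0,0],[0,0,0,0.001,0,0,0],[0,0,0,0.001,0,0,0],[0,0,0,0.001,0,0,0]]]'
python3 go.py 5 0.0183
```

```text
t: 11.08
tcp_pos: [0.4108, -0.2345, 0.0197]
ee_rot: [0.409, 0.912, 0.001, 0.001]
wrist_force: [-1.0, 1.7, 3.8]
opening: 0.0004
t 11.075 tcp [ 0.4108 -0.2345  0.0197] F [-0.97  1.71  3.78] dq 0.0182
yaw x 131.67 z axis [ 1.6e-03  6.0e-04 -1.0e+00] open 0.0004001436273327566
tool shift [ 0.0007 -0.0004  0.0014]
turn deg [ 0.09  0.04 -0.03]
```

```bash
python3 -m crank '[[[0,0,0,0.001,0,0,0],[0,0,0,0.0008,0,0,0]]]'
python3 -m crank '[[[0,0,0,0.0008,0,0,0]]]'
```

```text
t: 11.32
tcp_pos: [0.4108, -0.2346, 0.0184]
ee_rot: [0.409, 0.912, 0.001, 0.001]
wrist_force: [-3.2, 3.1, 21.2]
opening: 0.0002
t: 11.45
tcp_pos: [0.4108, -0.2346, 0.0183]
ee_rot: [0.409, 0.912, 0.001, 0.001]
wrist_force: [-4.4, 3.4, 24.3]
opening: 0.0007
```

All five have reached the stop. I'll lift clear and swing aside to check.

```bash
python3 -m crank '[[[0,0,0,-0.015,0,0,0],[0,0,0,-0.04,0,0,0],[0,0,0,-0.05,0,0,0],[0,0,0,-0.05,0,0,0],[0,0,0,-0.04,0,0,0],[0,0.02,0.03,-0.01,0,0,0],[0,0.027,0.042,0,0,0,0],[0,0.027,0.042,0,0,0,0],[0,0.027,0.042,0,0,0,0],[0,0.027,0.042,0,0,0,0],[0,0.027,0.042,0,0,0,0],[0,0.027,0.042,0,0,0,0],[0,0.02,0.03,0,0,0,0],[0,0,0,0,0,0,0],[0,0,0,0,0,0,0]]]'
python3 - <<'E'
from rig import camera
import cv2
for n,(x0,y0,x1,y1) in(("top",(250,200,450,350)),("side",(205,150,405,350))):
    a=cv2.cvtColor(camera(n),cv2.COLOR_RGB2BGR);cv2.imwrite(f'pics/{n}2.png',a);b=cv2.imread(f'pics/{n}0.png')
    z=lambda q:cv2.resize(q[y0:y1,x0:x1],None,fx=2,fy=2,interpolation=cv2.INTER_CUBIC)
    cv2.imwrite(f'pics/{n}2z.png',cv2.hconcat([z(b),z(a)]))
E
```

```text
t: 13.32
tcp_pos: [0.515, 0.1325, 0.2294]
ee_rot: [0.41, 0.912, 0.0, 0.006]
wrist_force: [0.3, -0.1, 0.5]
opening: 0.0004
```

View pics/top2z.png

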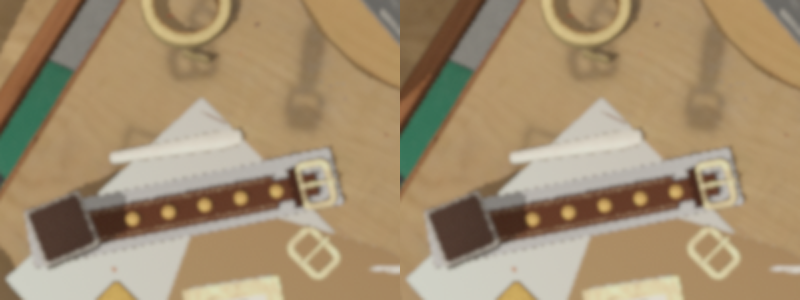

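View pics/side2z.png

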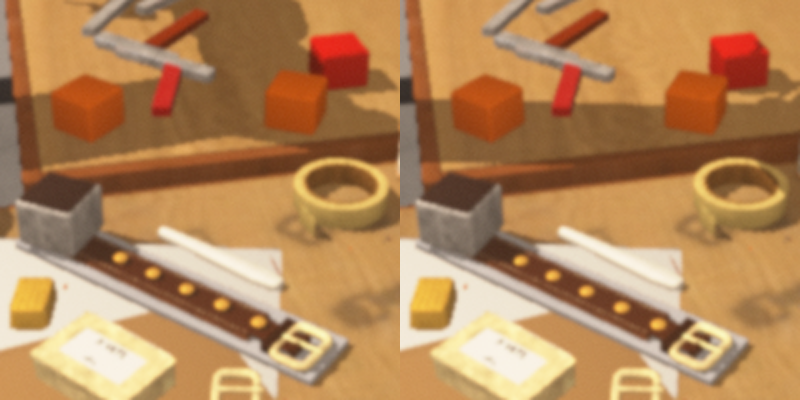

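In both views, before (left) and after (right), the strap, weight and other things are in the same place, and in the side view the caps sit about 2 px lower in the zoomed picture. I'll put a number on that, then hand in.

```bash
python3 - <<'E'
from h import *
a=cv2.imread('pics/side0.png',0);b=cv2.imread('pics/side2.png',0)
def sh(n,r):
    a=cv2.imread(f'pics/{n}0.png',0);b=cv2.imread(f'pics/{n}2.png',0);x0,y0,x1,y1=r
    return np.round(cv2.phaseCorrelate(np.float32(a[y0:y1,x0:x1]),np.float32(b[y0:y1,x0:x1]),cv2.createHanningWindow((x1-x0,y1-y0),cv2.CV_32F))[0],2)
for n,r in(('side',(325,300,395,345)),('side',(205,230,265,285)),('side',(215,295,300,365)),('side',(340,225,405,270)),('top',(385,270,430,345)),('top',(258,290,306,336)),('top',(300,258,375,285))): print(n,r,sh(n,r))
for c in[(333,310),(315,301),(298,294),(281,286),(265,278)]: print('cap',sh('side',(c[0]-9,c[1]-9,c[0]+9,c[1]+9)))
X=np.array([.4632,-.294,.0215]);print('expected 3.5mm drop',proj('side',X-[0,0,.0035])-proj('side',X))
E
```

```text
side (325, 300, 395, 345) [-0.09  0.47]
side (205, 230, 265, 285) [0.08 0.12]
side (215, 295, 300, 365) [0.   0.05]
side (340, 225, 405, 270) [0.12 0.59]
top (385, 270, 430, 345) [0.52 0.5 ]
top (258, 290, 306, 336) [-0.02 -0.06]
top (300, 258, 375, 285) [0.58 0.48]
cap [0.18 0.48]
cap [0.33 0.88]
cap [0.09 0.71]
cap [0.38 0.89]
cap [0.66 0.83]
expected 3.5mm drop [0.04325272 1.49778015]
```

```bash
python3 -c "
from rig import bot
print(bot.get_obs()['t'],bot.close_job())"
```

```text
the job is handed in; nothing more can be done
13.425 None
```

I pressed all five caps in order, starting at the buckle, with the shut fingertips, and handed the job in at t = 13.4 s. It reports no verdict.

- **Pressing:** Each cap gave way at about 4 N, then stopped hard at a tip height of 18.3–18.4 mm; a seated cap should be at 18.3 mm. The highest wrist force I read while pressing was about 27 N. I read it only at the end of each move, so a brief peak in between would not show.
- **Surroundings:** Comparing camera pictures from before and after, the five areas I compared around the strap, weight and nearby things shifted by at most 0.8 px (about 1–2 mm). The arm ended clear of everything.
- **Weaker check:** The side view showed the caps lower by only 0.5–0.9 px, against about 1.5 px expected. At this picture size that measurement mixes in the leather, which did not move. So my evidence that the caps are seated is the hard stop at the right height, not the pictures.

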